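# Slide the pendant's carrier under the analyser bridge

### The job

Get the silver pendant ready for the analyser: with the fingertips push its metal carrier plate along the table, pendant end first, in under the low bridge until the whole pendant lies within the bridge's round window as seen from straight above, with the carrier flat and square to the bridge, then move the hand clear. Only push: never lift or tip the carrier, do not touch the pendant, and do not ram or jam the carrier against the bridge. Leave the jar, bead tray, cuff and brush where they are.

Things in the scene. Friction and masses are not known exactly. Their poses are not given: they have to be found in the camera images.
- bridge: Low bridge fixed to the table: grey plate 70 (x) x 150 (y) x 8 mm with a round 50 mm window in its middle, on two aluminium legs (70 x 19 mm). Plate underside 34 mm, top 42 mm above the table. Between the legs a passage 112 mm wide, open at both ends, runs along x. Origin on the table below the window's centre; x points from the carrier's starting side through the passage; z up.
- carrier: Loose aluminium plate, 0.3-0.55 kg, 130 (x) x 90 (y) x 14 mm, upright sides. Full-width push block at its -x end: 14 mm long, top 30 mm above table, outer face flush with plate end, inner side slopes to the plate at x=-24. Cork pad on the +x half. Origin: centre of underside; +x to the pendant end. Starts 0.17-0.2 m to the bridge's -x, up to 30 mm off its axis, turned up to 0.25 rad. Dry friction.
- pendant: Round silver pendant with a small red stone, 34 mm in diameter and 10 mm high, fixed on the carrier's cork pad, 33 mm from the carrier's origin towards carrier +x. Origin at the centre of its underside, 20 mm above the underside of the carrier; its top is 30 mm above the table, 4 mm below the bridge's underside.
- jar: Bystander: loose closed glass jar with aluminium cap, 44 mm in diameter, 55 mm high; origin at the centre of its underside.
- bead_tray: Bystander: loose white open tray with beads, 80 (x) x 60 (y) x 22 mm high; origin at the centre of its underside.
- cuff: Bystander: loose plain silver ring-shaped cuff lying flat, 64 mm in diameter, 22 mm high; origin at the centre of its underside.
- brush: Bystander: loose slim wooden-handled brush, 190 mm long, 10 mm thick, lying along its x axis (bristles at +x); origin near its middle, on the underside.

How it is judged (in metres and radians):
At the end, for the whole second after the job is handed in: The pendant's centre is within 8 mm (horizontally) of the window's centre, the carrier's long axis within 0.12 rad of the bridge's x axis, and the carrier lies flat (tilt under 0.03 rad) on the table (underside below 3 mm) at rest (under 10 mm/s) (horizontal distance between pendant and bridge below 0.008 m and angle between the x axis of carrier and the x axis of bridge, either way round below 0.12 rad and angle between carrier's own z axis and vertical below 0.03 rad and height (world z) of carrier below 0.003 m and linear speed of carrier below 0.01 m/s); the robot touches nothing.
It fails at once if the carrier is lifted more than 6 mm or tipped more than 0.09 rad (height (world z) of carrier above 0.006 m or angle between carrier's own z axis and vertical above 0.09 rad).
It fails at once if the robot touches the pendant (contact force between any of the fingers, the arm and pendant above 0.5 N).
It fails at once if the carrier is rammed or jammed against the bridge with more than 15 N (contact force between carrier and bridge above 15 N).
It fails at once if the jar, bead tray, cuff or brush is moved more than 20 mm (distance of any of jar, bead_tray, cuff, brush from where it was at the start of the episode above 0.02 m).
It also fails if it takes over 61 s, if anything falls off the work surface, if the arm or the gripper's body presses on something with over 40 N, if the wrist force passes 120 N, or if a joint passes its speed limit or range.

### The arm

A 6-joint arm with a two-finger parallel gripper is mounted at the origin on the work surface. World frame = base frame: x ahead of the robot, y to its left, z up, the work surface at z = 0. Lengths are in mm, angles in rad, forces in N, time in s.
With the tool pointing down it reaches from about 325 to 1000 mm from the base axis. Payload 5.1 kg.
Tool frame: the origin (TCP) lies on the mounting face of the last link; the fingertips stand 173 mm ahead of it and the grasp point (between the pads) lies 155 mm ahead of it; z points along the fingers, y is the line along which they close (so a half turn about z gives the same grasp; the last joint's range is limited). The gripper opens to 85 mm and grips with 20 to 120 N. Pads are 22 mm wide; open, the fingers measure 114 mm over their backs; the gripper's body (76 mm by 85 mm) begins 54 mm behind the grasp point. The pads swing forward as they close: fully open they stand 13 mm farther back than shut.
Start: joints at [-1.2, 0.124, 1.65, -0, 1.367, -0.083], TCP at [284.918, -584.216, 404.722] pointing down, gripper open.
Joint ranges: [-2.61, 2.61], [-1.02, 2.33], [0.03, 2.71], [-1.35, 4.49], [0.32, 2.68], [-2.91, 2.91]. Speed limits (rad/s): [2.57, 2.57, 3.14, 3.14, 3.14, 3.14].

### API

Orientations are given as a 3x3 rotation matrix whose columns are the frame's x, y, z axes.
In Python, from station import env gives the robot as it stands.
- The arm moves only by the shell command python3 -m pendant 'ROWS'. ROWS is a JSON object of lists of equal length, an entry for each row: "linear": the shift along the tool's x, y, z in cm, a list of three; "rot": the turn, a rotation vector about the tool's x, y, z in degrees, a list of three; "grip": the closure in counts, from 0 (fully open) to 255 (shut). A call has exactly 10 rows; each row is the pose to reach, as a shift and turn from the pose commanded when the call began, along the tool's axes at that moment; what a row does not reach only later rows make up. A row lasts 1/10 s, in which the tool goes at most 50 mm and 8.59 degrees, less where a joint would pass 70% of its speed; a pose out of reach is approached as far as the arm can. A call with a gripper value outside its range is refused whole. The fingers move at their own pace and stop on an object; the grip force is fixed at half the most. Time passes only in rows, so rows that repeat a pose let the fingers close, or fill a call up. It gives the time, the measured TCP pose, the force, the opening and the grip force at its end, in the units of the state.
- env.observe(): the state, without advancing time (a new reading comes with each control period).
- env.grab_frame(name): name is "scene" or "side" or "wrist"; returns (picture, depth): 384x512x3 uint8, red, green, blue; 384x512 float32, mm along the optical axis (not along the pixel's ray), 0 where there is no reading.
- env.calibration(name): a dict with "fx", "fy", "cx", "cy" (pixels), "dist" ([k1, k2, p1, p2, k3] as OpenCV has them; the pictures are not rectified), "extrinsics" (4x4, takes a point from camera to world coordinates). Camera axes: x right, y up, looking along -z (the intrinsics and any distortion apply to the point x, -y, -z); pixel columns grow to the right and rows downward; lengths in mm; the calibration is good to about 2 mm. A picture is of the moment at which its call begins: read the wrist's pose just before it. calibration takes no time and is no camera call; for the wrist camera it gives the pose at the moment of the call.
- env.sign_off(): hands the job in; it is judged then, once.
The state is a dict: "time": time; "joint_pos": joint angles; "joint_vel": joint speeds; "effort": joint torques, N m; "tcp_pos": TCP position; "ee_rot": TCP orientation; "wrist_force": force on the tool from outside, world axes, zero at the start; "wrist_torque": the same for the moment, N m; "finger_gap": finger opening in mm; "grasp_force": force on a finger pad.
Only numpy, scipy, OpenCV 4.12 (cv2) and the standard library are available. Lean on these libraries where they do the work, as an engineer would, in place of code of your own. Each camera call takes 0.05 s, during which the arm holds its last target. There are 200 camera calls.

## Working session

There is one attempt and no reset: what is moved stays moved. The work goes in short steps, Python scripts to look and compute and a shell command to move; the robot and the scene stay as the last step left them, time stands still between calls to the robot, and variables do not carry over. Pictures are saved under pics/ and viewed, at most 10 in all, crops included, and the job is handed in when it is done.

```bash
mkdir -p pics; ls
python3 - <<'E'
from station import env
import cv2,numpy as np
ims=[]
for n in("scene","side"):
    p,d=env.grab_frame(n); np.save(f"pics/{n}0.npy",d); cv2.imwrite(f"pics/{n}0.png",p[:,:,::-1])
    c=env.calibration(n); print(n,c["fx"],c["cx"],c["cy"],c["dist"],np.round(c["extrinsics"],3).tolist())
s=env.observe();print(s["time"],s["tcp_pos"],np.round(s["ee_rot"],3).tolist())
E
```

```text
pics
scene 458.7780334777147 260.35831575777945 188.73726398229266 [0.0014933 0.        0.        0.        0.       ] [[-0.068, -0.543, 0.837, 1277.093], [0.997, -0.056, 0.045, -56.554], [0.022, 0.838, 0.545, 524.988], [0.0, 0.0, 0.0, 1.0]]
side 499.2530450947645 245.74284040102273 188.32245302236524 [-0.18061831  0.          0.          0.          0.        ] [[0.895, 0.357, -0.267, 339.171], [-0.446, 0.693, -0.567, -545.832], [-0.017, 0.627, 0.779, 674.078], [0.0, 0.0, 0.0, 1.0]]
0.1 [ 284.85676838 -584.01185174  403.55403141] [[0.899, 0.438, -0.001], [0.438, -0.899, 0.002], [0.0, -0.002, -1.0]]
```

View pics/scene0.png

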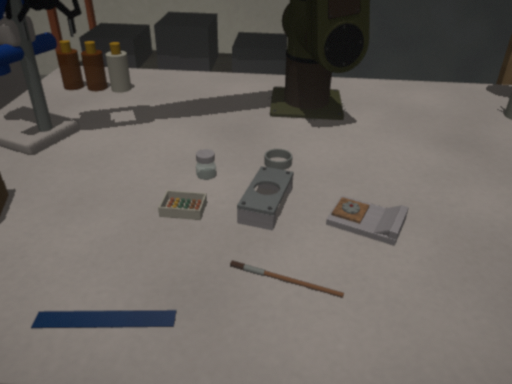

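View pics/side0.png

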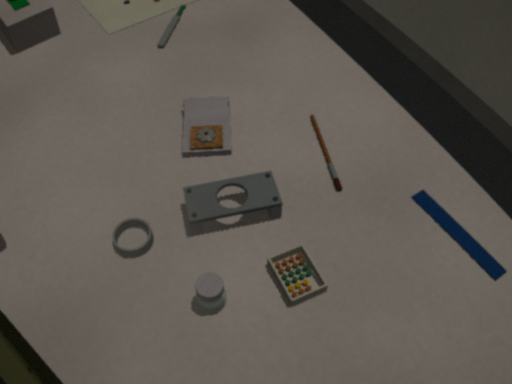

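The scene view shows the carrier (368,218), the bridge (267,195) and the brush (285,278). The side view shows the carrier (207,127), pendant (206,136), bridge window (232,196), cuff (132,236), jar (209,291), tray (296,275) and brush (326,152). The carrier lies towards +y, so the push goes roughly along -y.

```bash
cat > h.py <<'E'
import cv2,numpy as np
from station import env
def rays(n,px,c=None):
    c=c or env.calibration(n)
    K=np.array([[c["fx"],0,c["cx"]],[0,c["fy"],c["cy"]],[0,0,1]])
    u=cv2.undistortPoints(np.float64(px).reshape(-1,1,2),K,np.float64(c["dist"])).reshape(-1,2)
    E=np.array(c["extrinsics"]); 
    return E[:3,3], np.c_[u[:,0],-u[:,1],-np.ones(len(u))]@E[:3,:3].T
def onz(n,px,z,c=None):
    o,r=rays(n,px,c); return o+r*((z-o[2])/r[:,2])[:,None]
def cloud(n,d,c=None):
    v,u=np.mgrid[:384,:512]; o,r=rays(n,np.c_[u.ravel(),v.ravel()],c)
    return (o+r*d.reshape(-1,1)).reshape(384,512,3)
E
python3 - <<'E'
from h import *
d=np.load("pics/side0.npy"); P=cloud("side",d); im=cv2.imread("pics/side0.png")
z=P[...,2]; print("table z",np.median(z[100:300,100:400]))
def box(name,r,lo,hi):
    m=np.zeros(z.shape,bool); x0,y0,x1,y1=r; m[y0:y1,x0:x1]=True
    m&=(z>lo)&(z<hi)&(d>0); m=cv2.morphologyEx(m.astype(np.uint8),cv2.MORPH_OPEN,np.ones((3,3)))>0
    q=P[m]; R=cv2.minAreaRect(q[:,:2].astype(np.float32)); print(name,len(q),np.round(np.median(q,0)),"rect",np.round(R[0],1),np.round(R[1],1),round(R[2],1),"\n ",np.round(cv2.boxPoints(R)).tolist())
box("bridge",(170,160,295,250),36,50)
box("carrier",(170,85,245,165),8,40)
box("block",(170,85,245,165),24,40)
hsv=cv2.cvtColor(im,cv2.COLOR_BGR2HSV)
m=((hsv[...,1]>130)&(hsv[...,0]<25)&(hsv[...,2]>60)).astype(np.uint8); m[:,:170]=0;m[:,245:]=0;m[:85]=0;m[165:]=0
v,u=np.nonzero(m); q=onz("side",np.c_[u,v],20)
R=cv2.minAreaRect(q[:,:2].astype(np.float32)); print("cork",len(q),R,cv2.boxPoints(R).round().tolist())
# window: pixels with table seen / mask inside bridge rect
for nm,px,h in (("window(top rim)",(232,196),42),("pendant",(206,136),30),("cuff",(132,236),22),("jarcap",(209,282),55),("tray",(296,275),22),("brush tip",(338,187),8),("brush end",(313,116),8)):
    print(nm,onz("side",[px],h).round()[0])
E
```

```text
table z -0.10853641890838617
bridge 2777 [526. -89.  41.] rect [529.4 -87.3] [ 72.8 150.8] 76.8 
  [[448.0, -106.0], [595.0, -140.0], [611.0, -69.0], [464.0, -35.0]]
carrier 2575 [566. 105.  19.] rect [566.7 105.2] [134.6  89. ] 66.6 
  [[499.0, 61.0], [581.0, 26.0], [634.0, 149.0], [553.0, 185.0]]
block 543 [578. 149.  28.] rect [572.2 113.6] [113.2  88.9] 68.6 
  [[510.0, 77.0], [593.0, 45.0], [634.0, 150.0], [551.0, 183.0]]
cork 398 ((553.258056640625, 73.32353210449219), (54.25426483154297, 56.36803436279297), 66.9913330078125) [[517.0, 59.0], [569.0, 37.0], [590.0, 87.0], [538.0, 109.0]]
window(top rim) [529. -90.  42.]
pendant [550.  65.  30.]
cuff [360. -75.  22.]
jarcap [ 431. -222.   55.]
tray [ 556. -253.   22.]
brush tip [ 710. -131.    8.]
brush end [765.  41.   8.]
```

```bash
python3 -m pendant '{"linear":[[6.3,-5.6,1],[12.7,-11.3,2],[19,-16.9,3],[25.4,-22.6,4],[31.8,-28.2,5],[38.1,-33.9,6],[44.5,-39.5,7],[50.8,-45.2,8],[57.2,-50.8,9],[63.5,-56.5,10]],"rot":[[0,0,-4],[0,0,-8],[0,0,-12],[0,0,-16],[0,0,-20],[0,0,-24],[0,0,-28],[0,0,-32],[0,0,-36],[0,0,-40.6]],"grip":[105,105,105,105,105,105,105,105,105,105]}'
python3 -c "
from h import *
s=env.observe();print(s['tcp_pos'],np.round(s['ee_rot'],3).tolist(),s['finger_gap'])"
```

```text
time: 1.1
tcp_pos: [474.0, -122.9, 345.9]
ee_rot: [[0.394, 0.919, 0.0], [0.919, -0.394, -0.0], [-0.0, 0.0, -1.0]]
wrist_force: [1.1, -0.4, 0.4]
finger_gap: 50.3
grasp_force: 0.0
[ 473.95215208 -122.92718941  345.86400255] [[0.394, 0.919, 0.0], [0.919, -0.394, -0.0], [-0.0, 0.0, -1.0]] 50.30371600578232
```

```bash
python3 -m pendant '{"linear":[[4.5,0,1],[9,0,2],[13.5,0,3],[18,-0.1,4],[22.5,-0.2,5],[27,-0.3,6],[31.5,-0.4,7],[35.2,-0.4,8],[35.2,-0.4,8.6],[35.2,-0.4,8.6]],"rot":[[0,0,0],[0,0,0],[0,0,0],[0,0,0],[0,0,0],[0,0,0],[0,0,0],[0,0,0],[0,0,0],[0,0,0]],"grip":[105,105,105,105,105,105,105,105,105,105]}'
python3 - <<'E'
from h import *
ims=[]
for n in("side","wrist"):
    p,d=env.grab_frame(n); ims.append(p)
cv2.imwrite("pics/a.png",cv2.resize(np.hstack(ims),(800,300))[:,:,::-1])
s=env.observe();print(s['tcp_pos'],np.round(s['ee_rot'],3).tolist())
E
```

```text
time: 2.1
tcp_pos: [609.3, 200.2, 258.2]
ee_rot: [[0.396, 0.918, -0.004], [0.918, -0.396, -0.001], [-0.003, -0.003, -1.0]]
wrist_force: [-1.3, -1.1, -0.4]
finger_gap: 50.0
grasp_force: 0.0
[609.61125721 198.9754488  259.79395797] [[0.398, 0.918, -0.001], [0.918, -0.398, -0.001], [-0.001, -0.001, -1.0]]
```

View pics/a.png

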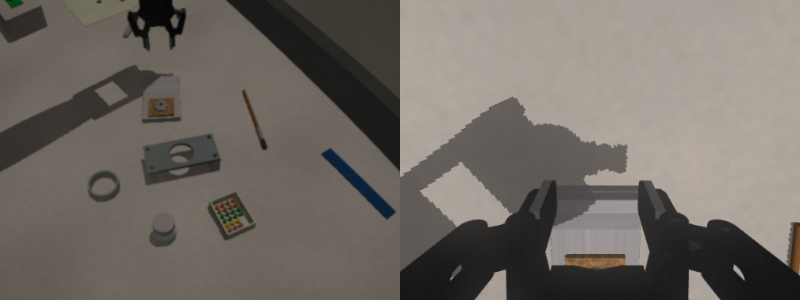

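The side view shows the hand behind the carrier. In the wrist view (right half) the carrier sits centred between the fingers, with its rear edge at row ~187. I'll measure the block from the wrist depth.

Run:
```python
from h import *
s=env.observe(); c=env.calibration("wrist"); p,d=env.grab_frame("wrist"); P=cloud("wrist",d,c)
R=np.array(s['ee_rot']); T=(P-np.array(s['tcp_pos']))@R
m=(P[...,2]>27)&(P[...,2]<34)&(d>0); m=cv2.morphologyEx(m.astype(np.uint8),cv2.MORPH_OPEN,np.ones((3,3)))>0
q=P[m]; r=cv2.minAreaRect(q[:,:2].astype(np.float32)); print("block top",len(q),r,cv2.boxPoints(r).round(1).tolist())
t=T[m]; print("tool frame x",np.percentile(t[:,0],[0,2,98,100]),"y",np.percentile(t[:,1],[0,2,98,100]))
# edge slope: rear x vs y
b=np.round(t[:,1]/8); ed=[(k*8,np.percentile(t[b==k,0],98)) for k in np.unique(b) if (b==k).sum()>15]; print(np.round(ed,1).tolist())
# finger tips
f=(T[...,2]>140)&(T[...,2]<180)&(d>0); g=T[f]; print("fingers x",np.percentile(g[:,0],[1,99]),"y",np.percentile(g[:,1],[1,99]),"zmax",np.percentile(g[:,2],99.8))
```

```text
block top 2383 ((591.5955810546875, 157.2110137939453), (20.04202651977539, 74.88787078857422), 66.68733215332031) [[553.2000122070312, 162.8000030517578], [622.0, 133.1999969482422], [629.9000244140625, 151.60000610351562], [561.2000122070312, 181.1999969482422]]
tool frame x [-55.34073408 -53.85321022 -35.95430386 -35.2857757 ] y [-37.13297031 -34.5040804   35.16083297  37.7526771 ]
[[-32.0, -35.9], [-24.0, -36.1], [-16.0, -36.0], [-8.0, -36.1], [-0.0, -36.0], [8.0, -35.9], [16.0, -35.9], [24.0, -35.9], [32.0, -36.0], [40.0, -37.6]]
fingers x [-10.71397741  11.6821544 ] y [-38.17991421  38.33109679] zmax 170.72282056768475
```

```bash
python3 -m pendant '{"linear":[[0,0,2],[0,0,4],[0,0,6],[0,0,7.5],[0,0,7.9],[0,0,7.9],[-0.6,-0.1,7.9],[-1.2,-0.2,7.9],[-1.8,-0.2,7.9],[-2.2,-0.2,7.9]],"rot":[[0,0,0],[0,0,0],[0,0,0],[0,0,0],[0,0,0],[0,0,0],[0,0,0],[0,0,0],[0,0,0],[0,0,0]],"grip":[105,105,105,105,105,105,105,105,105,105]}'
python3 - <<'E'
from h import *
p,d=env.grab_frame("side"); s=env.observe();print(s['tcp_pos'],np.round(s['ee_rot'],3).tolist(),s['wrist_force'])
# bridge check from scene cam depth too
d=np.median([env.grab_frame("scene")[1] for _ in range(3)],0); P=cloud("scene",d)
m=(P[...,2]>37)&(P[...,2]<48)&(P[...,1]<0)&(P[...,1]>-180)&(P[...,0]>430)&(P[...,0]<640)
m=cv2.morphologyEx(m.astype(np.uint8),cv2.MORPH_OPEN,np.ones((3,3)))>0
print(cv2.minAreaRect(P[m][:,:2].astype(np.float32)))
E
```

```text
time: 3.25
tcp_pos: [599.3, 179.7, 181.9]
ee_rot: [[0.397, 0.918, 0.001], [0.918, -0.397, 0.0], [0.0, 0.001, -1.0]]
wrist_force: [0.6, -0.8, 0.2]
finger_gap: 50.2
grasp_force: 0.0
[599.08961944 179.33572661 181.62962842] [[0.398, 0.918, 0.0], [0.918, -0.398, -0.0], [-0.0, 0.0, -1.0]] [ 0.25934596 -0.27936087 -0.72413512]
((529.8616943359375, -84.86481475830078), (70.84111785888672, 151.744384765625), 76.69356536865234)
```

```bash
python3 -m pendant '{"linear":[[-0.3,0,0],[-0.6,0,0],[-0.9,0,0],[-1.2,0,0],[-1.5,0,0],[-1.9,0,0],[-2.3,0.1,0],[-2.7,0.1,0],[-3.0,0.1,0],[-3.3,0.1,0]],"rot":[[0,0,0],[0,0,-0.5],[0,0,-1],[0,0,-1.5],[0,0,-2],[0,0,-2.6],[0,0,-3.2],[0,0,-3.8],[0,0,-4.4],[0,0,-5]],"grip":[105,105,105,105,105,105,105,105,105,105]}'
cat > m.py <<'E'
from h import *
B=np.array([529.6,-86.2]); a=np.deg2rad(-103.25); M=np.array([[np.cos(a),np.sin(a)],[-np.sin(a),np.cos(a)]])
s=env.observe(); R=np.array(s['ee_rot']); t=np.array(s['tcp_pos']); print("tcp bridge",(M@(t[:2]-B)).round(1),t[2].round(1),"tool yaw rel",round(np.rad2deg(np.arctan2(-R[1,0],-R[0,0]))+103.25,2),"F",np.round(s['wrist_force'],1))
p,d=env.grab_frame("side"); hsv=cv2.cvtColor(p,cv2.COLOR_RGB2HSV)
m=((hsv[...,1]>130)&(hsv[...,0]<25)&(hsv[...,2]>60)).astype(np.uint8)
P=onz("side",np.argwhere(m>0)[:,::-1],20); u=np.argwhere(m>0)[:,::-1]
q=(M@(P[:,:2]-B).T).T; k=(abs(q[:,1])<50)&(q[:,0]>-230)&(q[:,0]<40); q=q[k]
if len(q)>20:
    r=cv2.minAreaRect(q.astype(np.float32)); ang=(r[2]+45)%90-45; print("cork centre(bridge)",np.round(r[0],1),np.round(r[1],1),"yaw",round(ang,1),len(q))
    print(" cork bbox x",q[:,0].min().round(1),q[:,0].max().round(1),"y",q[:,1].min().round(1),q[:,1].max().round(1))
Q=cloud("side",d); b=(Q[...,:2]-B)@M.T
k=(Q[...,2]>9)&(Q[...,2]<33)&(abs(b[...,1])<70)&(b[...,0]<-40)&(b[...,0]>-260)&(d>0)
k=cv2.morphologyEx(k.astype(np.uint8),cv2.MORPH_OPEN,np.ones((3,3)))>0
r=cv2.minAreaRect(b[k].astype(np.float32)); print("carrier rect",np.round(r[0],1),np.round(r[1],1),round((r[2]+45)%90-45,1))
# long-edge fit
e=[];bb=b[k]
for x in range(-200,-36,6):
    y=bb[abs(bb[:,0]-x)<3,1]
    if len(y)>20: e.append((x,np.percentile(y,1),np.percentile(y,99)))
print(np.round(e,1).tolist()[::3])
cv2.imwrite("pics/last.png",p[:,:,::-1])
E
python3 m.py
```

```text
time: 4.45
tcp_pos: [587.1, 149.3, 181.4]
ee_rot: [[0.315, 0.949, 0.0], [0.949, -0.315, 0.0], [0.0, 0.0, -1.0]]
wrist_force: [0.3, 1.8, 0.3]
finger_gap: 50.7
grasp_force: 1.3
tcp bridge [-242.4    2. ] 181.4 tool yaw rel -5.11 F [0.3 1.8 0.3]
cork centre(bridge) [-131.2   -8.6] [56.6 55. ] yaw -5.0 428
 cork bbox x -159.3 -102.0 y -38.5 21.0
carrier rect [-168.6   -5.8] [ 90.1 139.8] -5.2
[[-200.0, -44.7, 40.2], [-182.0, -46.2, 38.1], [-164.0, -49.2, 37.9], [-146.0, -52.3, 35.6], [-128.0, -53.1, 34.2], [-110.0, -56.0, 32.9]]
```

```bash
python3 -m pendant '{"linear":[[-0.3,0,0],[-0.6,0,0],[-0.9,-0.1,0],[-1.2,-0.1,0],[-1.5,-0.1,0],[-1.8,-0.1,0],[-2.1,-0.1,0],[-2.4,-0.2,0],[-2.7,-0.2,0],[-3.1,-0.2,0]],"rot":[[0,0,-0.5],[0,0,-1],[0,0,-1.5],[0,0,-2],[0,0,-2.5],[0,0,-3],[0,0,-3.5],[0,0,-4],[0,0,-4.6],[0,0,-5.1]],"grip":[105,105,105,105,105,105,105,105,105,105]}'
python3 m.py
```

```text
time: 5.5
tcp_pos: [575.4, 120.6, 181.3]
ee_rot: [[0.229, 0.973, -0.0], [0.973, -0.229, 0.0], [0.0, -0.0, -1.0]]
wrist_force: [0.5, 2.7, 1.0]
finger_gap: 50.0
grasp_force: 1.4
tcp bridge [-211.8   -2.8] 181.3 tool yaw rel 0.0 F [0.5 2.7 1. ]
cork centre(bridge) [-99.6  -4. ] [55.4 57.5] yaw 0.5 481
 cork bbox x -127.5 -71.8 y -32.9 24.7
carrier rect [-138.3   -4.1] [141.2  90.5] 0.2
[[-200.0, -46.7, 39.8], [-182.0, -46.8, 37.9], [-164.0, -47.1, 39.6], [-146.0, -48.5, 39.1], [-128.0, -48.2, 39.3], [-110.0, -48.7, 40.2], [-92.0, -48.2, 39.9], [-74.0, -47.2, 39.6]]
```

View pics/last.png

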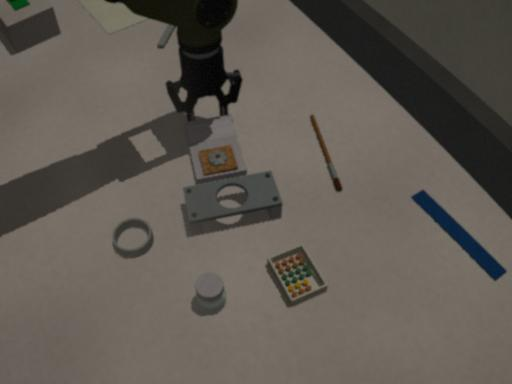

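The carrier is square to the bridge, with its nose just before the bridge: pendant (217,158), window (232,196). Next I'll refine the window centre.

Run:
```python
from h import *
B=np.array([529.6,-86.2]); a=np.deg2rad(-103.25); M=np.array([[np.cos(a),np.sin(a)],[-np.sin(a),np.cos(a)]])
for n in("side","scene"):
    d=np.median([env.grab_frame(n)[1] for _ in range(3)],0); P=cloud(n,d); b=(P[...,:2]-B)@M.T
    k=(P[...,2]>38.5)&(P[...,2]<50)&(abs(b[...,0])<45)&(abs(b[...,1])<85)
    cs,h=cv2.findContours(k.astype(np.uint8),cv2.RETR_CCOMP,cv2.CHAIN_APPROX_NONE)
    holes=[c for c,hh in zip(cs,h[0]) if hh[3]>=0]; c=max(holes,key=len).reshape(-1,2)
    q=(onz(n,c,42)[:,:2]-B)@M.T; (cx,cy),r=cv2.minEnclosingCircle(q.astype(np.float32)); e=cv2.fitEllipse(q.astype(np.float32))
    o=max(cs,key=len).reshape(-1,2); r2=cv2.minAreaRect(((onz(n,o,42)[:,:2]-B)@M.T).astype(np.float32))
    print(n,"circle",cx,cy,r,"ellipse",e,"rect",r2)
    w=(abs(b[...,0])<30)&(abs(b[...,1])<35)
```

```text
side circle 2.0922598838806152 -0.5016707181930542 26.679655075073242 ellipse ((2.241455078125, -0.4684096872806549), (51.283504486083984, 51.65022277832031), 11.345879554748535) rect ((2.279144287109375, -0.34786224365234375), (150.10687255859375, 72.54405975341797), 89.95648193359375)
scene circle -1.931302547454834 0.9974717497825623 26.271949768066406 ellipse ((-2.0383360385894775, 1.030858039855957), (48.991851806640625, 50.256385803222656), 105.72236633300781) rect ((-1.8636817932128906, 0.686553955078125), (157.40638732910156, 71.741455078125), 89.84333801269531)
```

```bash
python3 -m pendant '{"linear":[[-0.4,0.05,0],[-0.8,0.1,0],[-1.2,0.1,0],[-1.6,0.15,0],[-2,0.2,0],[-2.4,0.2,0],[-2.8,0.25,0],[-3.2,0.3,0],[-3.6,0.3,0],[-4,0.35,0]],"rot":[[0,0,0],[0,0,0],[0,0,0],[0,0,0],[0,0,0],[0,0,0],[0,0,0],[0,0,0],[0,0,0],[0,0,0]],"grip":[105,105,105,105,105,105,105,105,105,105]}'
python3 m.py
```

```text
time: 6.85
tcp_pos: [569.6, 80.7, 181.3]
ee_rot: [[0.23, 0.973, -0.0], [0.973, -0.23, 0.0], [0.0, -0.0, -1.0]]
wrist_force: [-0.2, 1.9, -0.8]
finger_gap: 50.5
grasp_force: 0.9
tcp bridge [-171.6    0.7] 181.3 tool yaw rel -0.05 F [-0.2  1.9 -0.8]
cork centre(bridge) [-70.7  -0.6] [57.1 33.2] yaw -0.1 248
 cork bbox x -87.3 -54.1 y -29.2 28.0
carrier rect [-109.1   -0.6] [ 90.6 121.4] -0.0
[[-164.0, -36.8, 38.3], [-146.0, -45.5, 43.6], [-128.0, -44.8, 41.6], [-110.0, -44.7, 42.3], [-92.0, -44.7, 43.8], [-74.0, -44.2, 43.0], [-56.0, -43.2, 39.4]]
```

```bash
python3 -m pendant '{"linear":[[-0.4,0,0],[-0.8,0,0],[-1.2,0,0],[-1.6,0,0],[-2,0,0],[-2.4,0,0],[-2.8,0,0],[-3.2,0,0],[-3.6,0,0],[-4,0,0]],"rot":[[0,0,0],[0,0,0],[0,0,0],[0,0,0],[0,0,0],[0,0,0],[0,0,0],[0,0,0],[0,0,0],[0,0,0]],"grip":[105,105,105,105,105,105,105,105,105,105]}'
python3 m.py
```

```text
time: 7.9
tcp_pos: [560.5, 41.8, 181.4]
ee_rot: [[0.23, 0.973, 0.0], [0.973, -0.23, 0.0], [0.0, 0.0, -1.0]]
wrist_force: [0.5, 3.5, 0.4]
finger_gap: 50.3
grasp_force: 1.3
tcp bridge [-131.7    0.8] 181.4 tool yaw rel -0.05 F [0.5 3.5 0.4]
cork centre(bridge) [-7.7  0.2] [38.  35.4] yaw 29.9 175
 cork bbox x -29.5 6.6 y -21.3 21.8
carrier rect [-96.3  -0.5] [81.3 90.5] 0.0
[[-122.0, -40.4, 40.2], [-104.0, -44.8, 43.7], [-86.0, -44.1, 40.6], [-68.0, -45.2, 43.4]]
```

```bash
python3 -m pendant '{"linear":[[-0.3,0,0],[-0.6,0,0],[-0.9,0,0],[-1.2,0,0],[-1.5,0,0],[-1.7,0,0],[-1.9,0,0],[-2.1,0,0],[-2.2,0,0],[-2.2,0,0]],"rot":[[0,0,0],[0,0,0],[0,0,0],[0,0,0],[0,0,0],[0,0,0],[0,0,0],[0,0,0],[0,0,0],[0,0,0]],"grip":[105,105,105,105,105,105,105,105,105,105]}'
python3 m.py; python3 -c "
import cv2
p=cv2.imread('pics/last.png')[100:250,140:320]; cv2.imwrite('pics/crop.png',cv2.resize(p,(720,600),interpolation=cv2.INTER_CUBIC))"
```

```text
time: 8.95
tcp_pos: [555.5, 20.5, 181.4]
ee_rot: [[0.23, 0.973, 0.0], [0.973, -0.23, -0.0], [-0.0, 0.0, -1.0]]
wrist_force: [-0.2, 2.1, 1.1]
finger_gap: 50.3
grasp_force: 0.9
tcp bridge [-109.8    0.7] 181.4 tool yaw rel -0.05 F [-0.2  2.1  1.1]
cork centre(bridge) [-13.5   0.8] [44.8 22.5] yaw -10.8 85
 cork bbox x -25.7 1.4 y -21.3 22.3
carrier rect [-80.4  -0.5] [50.4 90.6] 0.8
[[-104.0, -38.1, 39.5], [-86.0, -45.6, 44.1], [-68.0, -43.2, 42.1]]
```

View pics/crop.png

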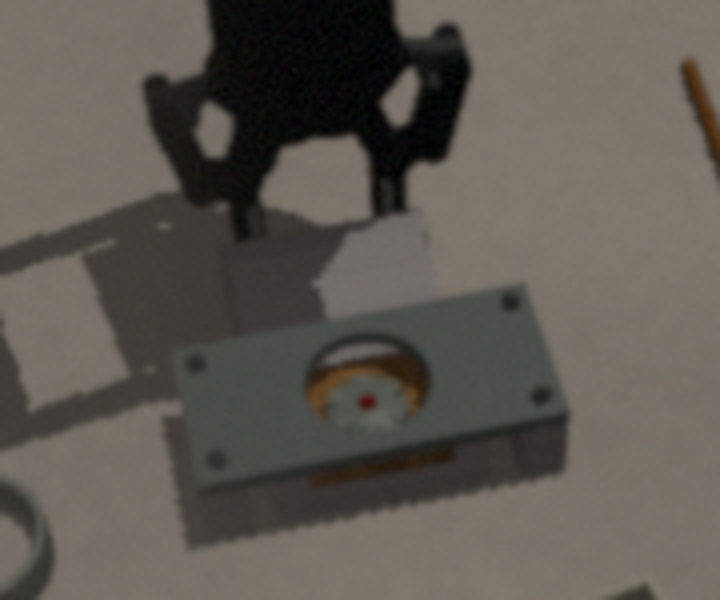

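The pendant shows in the window, with its red stone at crop (367,402), which is full-frame (231.8,200.5). I'll check it on the z≈30 plane.

Run:
```python
from h import *
B=np.array([529.6,-86.2]); a=np.deg2rad(-103.25); M=np.array([[np.cos(a),np.sin(a)],[-np.sin(a),np.cos(a)]])
W=np.array([2.2,-.5])
for px,z in(((231.8,200.5),30),((231.8,200.5),28)): print(z,M@(onz("side",[px],z)[0,:2]-B)-W)
# stone offset in the pendant: initial picture, cork centre (553.3,73.3), carrier axis -113.4deg
im=cv2.imread("pics/side0.png").astype(int); r=im[...,2]-np.maximum(im[...,0],im[...,1]); sub=r[125:150,190:225]
g=im[125:150,190:225]; k=(sub>25)&(abs(g[...,0]-g[...,1])<15)
v,u=np.nonzero(k); print("stone px",len(u),np.c_[u+190,v+125].tolist()[:12])
if len(u):
    q=onz("side",[(u.mean()+190,v.mean()+125)],30)[0,:2]-[553.3,73.3]; a=np.deg2rad(-113.4); print("stone-cork in carrier",q@[np.cos(a),np.sin(a)],q@[-np.sin(a),np.cos(a)])
```

```text
30 [1.25501033 0.31987458]
28 [-0.25905181  0.56777033]
stone px 5 [[205, 132], [206, 132], [205, 133], [206, 133], [207, 133]]
stone-cork in carrier -0.1689447850124191 0.113391562283087
```

The pendant is centred to within about 1.5 mm. Now I'll back the hand off and raise it.

```bash
python3 -m pendant '{"linear":[[0.5,0,0],[1.5,0,0],[3,0,0],[5,0,0],[7,0,0],[7,0,-3],[7,0,-6],[7,0,-10],[7,0,-13],[7,0,-13]],"rot":[[0,0,0],[0,0,0],[0,0,0],[0,0,0],[0,0,0],[0,0,0],[0,0,0],[0,0,0],[0,0,0],[0,0,0]],"grip":[105,105,105,105,105,105,105,105,105,105]}'
python3 m.py; python3 -c "
import cv2
p=cv2.imread('pics/last.png')[100:250,140:320]; cv2.imwrite('pics/crop2.png',cv2.resize(p,(720,600),interpolation=cv2.INTER_CUBIC))"
```

```text
time: 10.0
tcp_pos: [573.4, 90.1, 317.4]
ee_rot: [[0.229, 0.973, 0.01], [0.973, -0.229, 0.001], [0.003, 0.01, -1.0]]
wrist_force: [1.3, 0.3, 0.5]
finger_gap: 50.3
grasp_force: 0.0
tcp bridge [-181.7    2.2] 317.4 tool yaw rel 0.02 F [1.3 0.3 0.5]
cork centre(bridge) [-13.5   0.8] [44.7 22.4] yaw -10.8 76
 cork bbox x -25.2 1.4 y -21.3 21.8
carrier rect [-77.2  -0.6] [90.7 42.7] -0.7
[[-98.0, -44.2, 40.5], [-80.0, -44.4, 41.6], [-62.0, -44.1, 41.6]]
```

View pics/crop2.png

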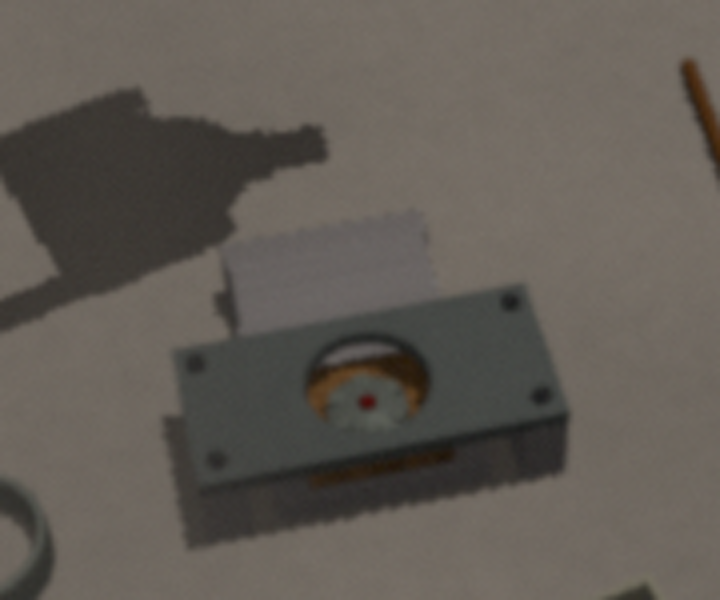

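The stone is still at (367,402), so the carrier didn't move, and the hand is clear. Handing in.

```bash
python3 -c "
from station import env
print(env.sign_off())"
```

```text
the job is handed in; nothing more can be done
None
```

The carrier is under the bridge and square to it, the pendant centre measured within about 1.5 mm of the window's centre, the hand is clear, and the job was handed in at about 10 s; no verdict was returned.

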